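Feel round the sanded edge of a serving board

TASK

The round serving board with the handle has just been sanded: check its edge by feel. With the fingers closed, touch the edge of its top face with the fingertips close beside the handle and run them lightly along the edge, clockwise as seen from above, all the way round to the other side of the handle, then take the hand away. Do not press hard, do not shift or lift the board, and leave the sanding block lying on it and the other things on the bench as they are.

Things in the scene. Friction and masses are not known exactly. Their poses are not given: they have to be found in the camera images.
- board: Pale wooden serving board lying flat on the mat, loose, 0.5 to 0.8 kg: a round disc 200 mm across and 22 mm thick, with one flat handle 42 mm wide, equally thick, that ends 209 mm from the disc's centre. Nothing else has one. Origin: centre of the disc's underside; z up; the handle points along its own -x axis. The handle covers about 17 degrees of the rim either side of -x.
- mat: Dark foam-rubber anti-slip mat, 300 x 360 x 5 mm, fixed to the bench under the board, whose top face is so 27 mm above the bench. Origin: centre of its underside. It holds the board by friction (about 1.2) against a light rubbing touch, and gives a little: with the board it yields about 1 mm for every 6 N pressed on it, 4 mm at most.
- board_rim (a point): The point of the board's rim farthest from the handle: 100 mm from the disc's centre along the board's +x, at the height of the top face. A part of the rim counts as felt when fingertips in contact with the board (any light touch above 0.2 N) pass with the TCP straight above it, give or take 15 mm.
- sanding_block: Small cork sanding block, 66 x 42 x 24 mm, about 60 g, loose, lying flat near the middle of the board's top face. Origin: centre of its underside; its long side is its x axis. To be left where it is.
- wax_tin: Closed round metal tin, 72 mm across, 30 mm high, standing on the mat's far left corner, beside the board. Origin: centre of its underside. Bystander.
- pencil: Carpenter's pencil, 156 mm long, 8 mm thick, lying on the mat on the far right, beside the board. Origin: under the middle of its length, along its x axis. Bystander.
- coaster: Plain plywood disc without a handle, 120 mm across, 18 mm thick, lying on the bench to the left. Origin: centre of its underside. Bystander.
- sander: Random orbital sander standing on its pad (125 mm across, 150 mm high; dust box reaching 190 mm along its +x axis), to the right. Origin: centre of the pad's underside. Bystander.
Mind the look-alikes: they are no part of the job. There is more than one size of the sanding_block; the job needs the middle-sized.

How it is judged:
On the way, in this order (a step that is already met when the one before it is completed fails the run):
1. the fingertips touch the rim just clockwise of the handle (x of the grasp point in the frame of board between -0.1086 and -0.0716 m and y of the grasp point in the frame of board between 0.0335 and 0.0705 m and contact force between the fingers and board above 0.2 N), for 0.05 s.
2. they touch the rim about 63 degrees clockwise round from the handle (x of the grasp point in the frame of board between -0.0652 and -0.0282 m and y of the grasp point in the frame of board between 0.0744 and 0.1114 m and contact force between the fingers and board above 0.2 N), for 0.05 s.
3. they touch the rim about 97 degrees clockwise round from the handle (x of the grasp point in the frame of board between -0.0064 and 0.0306 m and y of the grasp point in the frame of board between 0.0848 and 0.1218 m and contact force between the fingers and board above 0.2 N), for 0.05 s.
4. they touch the rim about 130 degrees clockwise round from the handle (x of the grasp point in the frame of board between 0.0483 and 0.0853 m and y of the grasp point in the frame of board between 0.0612 and 0.0982 m and contact force between the fingers and board above 0.2 N), for 0.05 s.
5. they touch the rim about 163 degrees clockwise round from the handle (x of the grasp point in the frame of board between 0.0811 and 0.1181 m and y of the grasp point in the frame of board between 0.0113 and 0.0483 m and contact force between the fingers and board above 0.2 N), for 0.05 s.
6. they touch the rim about 197 degrees clockwise round from the handle (x of the grasp point in the frame of board between 0.0811 and 0.1181 m and y of the grasp point in the frame of board between -0.0483 and -0.0113 m and contact force between the fingers and board above 0.2 N), for 0.05 s.
7. they touch the rim about 230 degrees clockwise round from the handle (x of the grasp point in the frame of board between 0.0483 and 0.0853 m and y of the grasp point in the frame of board between -0.0982 and -0.0612 m and contact force between the fingers and board above 0.2 N), for 0.05 s.
8. they touch the rim about 263 degrees clockwise round from the handle (x of the grasp point in the frame of board between -0.0064 and 0.0306 m and y of the grasp point in the frame of board between -0.1218 and -0.0848 m and contact force between the fingers and board above 0.2 N), for 0.05 s.
9. they touch the rim about 297 degrees clockwise round from the handle (x of the grasp point in the frame of board between -0.0652 and -0.0282 m and y of the grasp point in the frame of board between -0.1114 and -0.0744 m and contact force between the fingers and board above 0.2 N), for 0.05 s.
10. they touch the rim on the other side of the handle, having felt all of it (x of the grasp point in the frame of board between -0.1086 and -0.0716 m and y of the grasp point in the frame of board between -0.0705 and -0.0335 m and contact force between the fingers and board above 0.2 N), for 0.05 s.
At the end, for the whole second after the job is handed in: The whole rim has been felt in order; the board lies flat and at rest within 15 mm of where it was, the sanding block still on it within 20 mm of where it was, and every bystander within 20 mm of its place (distance of board from where it was at the start of the episode below 0.015 m and angle between board's own z axis and vertical below 0.05 rad and linear speed of each of board, sanding_block below 0.01 m/s and distance of each of sanding_block, wax_tin, pencil, coaster, sander from where it was at the start of the episode below 0.02 m); the robot touches nothing.
It fails at once if the fingers press the board harder than 30 N (contact force between the fingers and board above 30 N).
It fails at once if the board is lifted or tipped (height (world z) of board above 0.012 m or angle between board's own z axis and vertical above 0.08 rad).
It fails at once if the board is pushed more than 15 mm from its place (distance of board from where it was at the start of the episode above 0.015 m).
It fails at once if the sanding block is lifted or pushed more than 20 mm (distance of sanding_block from where it was at the start of the episode above 0.02 m).
It fails at once if a bystander is moved more than 20 mm (distance of any of wax_tin, pencil, coaster, sander from where it was at the start of the episode above 0.02 m).
It also fails if it takes over 64 s, if anything falls off the work surface, if the arm or the gripper's body presses on something with over 40 N, if the wrist force passes 120 N, or if a joint passes its speed limit or range.

ROBOT

A 7-joint arm with a two-finger parallel gripper is mounted at the origin on the work surface. World frame = base frame: x ahead of the robot, y to its left, z up, the work surface at z = 0. Lengths are in m, angles in rad, forces in N, time in s.
With the tool pointing down it reaches from about 0.4 to 0.85 m from the base axis. Payload 4.5 kg.
Tool frame: the origin (TCP) lies between the finger pads, 19 mm behind the fingertips; this is the grasp point; z points along the fingers, y is the line along which they close (so a half turn about z gives the same grasp; the last joint's range is limited). The gripper opens to 88 mm and grips with 3 to 60 N. Pads are 18 mm wide; open, the fingers measure 123 mm over their backs; the gripper's body (75 mm by 187 mm) begins 45 mm behind the grasp point.
Start: joints at [-1.104, 0.689, -0.195, 1.565, 0.157, 0.902, -0.215], TCP at [0.262, 0.567, 0.257] pointing down, gripper open.
Joint ranges: [-3.01, 3.01], [-0.46, 2.08], [-1.47, 1.51], [0.13, 2.56], [-1, 4.14], [0.04, 2.09], [-2.66, 2.66]. Speed limits (rad/s): [2.57, 2.57, 3.14, 3.14, 3.14, 3.14, 3.14].

INTERFACE

Orientations are given as a unit quaternion [w, x, y, z].
In Python, from rig import manip gives the robot as it stands. The module is installed in compiled form; this text tells all that it offers. Calls block until the motion is done:
- manip.movep(position, orientation): joint-space move of the TCP to a pose.
- manip.line_to(position, v=0.15, rotation=None, threshold=None): straight line of the TCP; rotation=None keeps the orientation; v is the mean speed in m/s. With threshold (N) it stops when the force on the tool has changed by that much, and returns True; else False.
- manip.move_joints(angles): joint-space move.
- manip.gripper_to(opening): opening from 0.0 (shut) to 1.0 (fully open); the grip force is fixed at half the most; returns when the fingers have stopped.
- manip.pause(seconds).
- manip.inverse_kinematics(position, orientation): joint angles nearest the present ones, or None.
- manip.state(): the state.
- manip.capture(name): name is "side" or "top"; returns a dict with "image" (420x560x3 uint8, red, green, blue), "depth" (420x560 float32, m along the optical axis (not along the pixel's ray), 0 where there is no reading), "mtx" (3x3 intrinsics, pixels), "pose" (4x4, takes a point from camera to world coordinates). Camera axes: x right, y up, looking along -z (the intrinsics and any distortion apply to the point x, -y, -z); pixel columns grow to the right and rows downward; lengths in m; the calibration is good to about 2 mm. A picture is of the moment at which its call begins.
A pose or a line that the arm cannot do raises manip.IKError and nothing moves.
- manip.sign_off(): hands the job in; it is judged then, once.
The state is a dict: "clock": time; "qpos": joint angles; "joint_vel": joint speeds; "effort": joint torques, N m; "eef_pos": TCP position; "eef_rot": TCP orientation; "force": force on the tool from outside, world axes, zero at the start; "wrist_torque": the same for the moment, N m; "finger_gap": opening from 0.0 (shut) to 1.0 (fully open); "gripper_force": force on a finger pad.
Only numpy, scipy, OpenCV 4.12 (cv2) and the standard library are available. Lean on these libraries where they do the work, as an engineer would, in place of code of your own. Each camera call takes 0.05 s, during which the arm holds its last target. There are 200 camera calls.

## Working session

There is one attempt and no reset: what is moved stays moved. The work goes in short steps, each a Python script; the robot and the scene stay as the last script left them, time stands still between calls to the robot, and variables do not carry over. Pictures are saved under pics/ and viewed, at most 10 in all, crops included, and the job is handed in when it is done.

```bash
mkdir -p pics; ls
python3 - <<'E'
from rig import manip
import cv2,numpy as np,pickle
for n in("top","side"):
    c=manip.capture(n);pickle.dump(c,open(f"{n}.pkl","wb"))
    cv2.imwrite(f"pics/{n}0.png",c["image"][:,:,::-1]);print(c["mtx"],c["pose"])
s=manip.state();print(s)
E
```

```text
pics
[[536.40984631   0.         277.20401092]
 [  0.         536.40984631 211.45282328]
 [  0.           0.           1.        ]] [[ 1.05727215e-02  9.79205387e-01 -2.02595723e-01  2.66759588e-01]
 [-9.99942955e-01  1.06610119e-02 -6.55483022e-04  1.94970979e-03]
 [ 1.51802291e-03  2.02591097e-01  9.79262244e-01  1.43696889e+00]
 [ 0.00000000e+00  0.00000000e+00  0.00000000e+00  1.00000000e+00]]
[[499.12715687   0.         273.92077325]
 [  0.         499.12715687 206.57064643]
 [  0.           0.           1.        ]] [[ 0.77348362  0.42503212 -0.47018165 -0.04723504]
 [-0.63363945  0.50102495 -0.58947013 -0.7731476 ]
 [-0.014971    0.75387114  0.65685171  0.88438277]
 [ 0.          0.          0.          1.        ]]
{'clock': 0.1, 'qpos': array([-1.10419396,  0.68988023, -0.19457023,  1.56622145,  0.15732006,
        0.90250443, -0.21509244]), 'joint_vel': array([ 0.0013916 , -0.00062227, -0.00247756, -0.00370831, -0.00242787,
       -0.00072117,  0.00111557]), 'effort': array([-3.23669155e-03, -5.28501248e+01, -1.27141658e+00, -1.53837901e+01,
       -5.25506528e-02,  2.03995223e-03,  4.67555833e-05]), 'eef_pos': array([0.26193099, 0.56688346, 0.25670884]), 'eef_rot': array([-1.22436913e-04,  2.14651251e-01,  9.76690425e-01, -7.99328701e-04]), 'force': array([ 0.35989348,  0.18013168, -0.07446008]), 'wrist_torque': array([ 0.01197979, -0.03262976, -0.03357937]), 'gripper_force': 0.0, 'finger_gap': 0.9980155791389661}
```

View pics/top0.png

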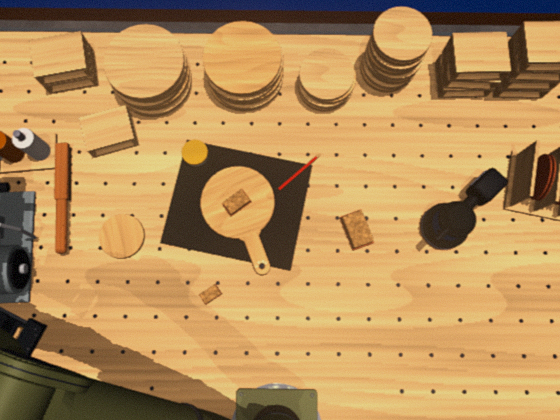

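View pics/side0.png

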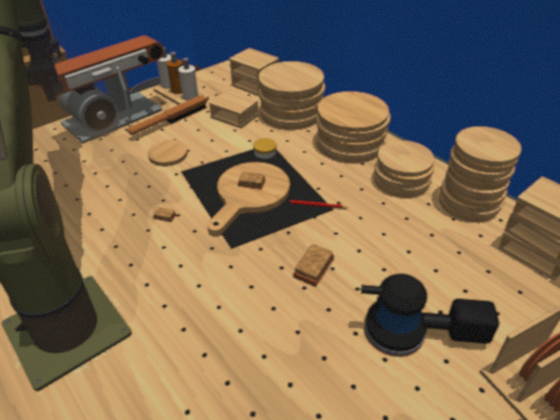

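The top view shows the handled board at (237,202), with its handle end at about (262,270). Look-alikes are the plain coaster at (122,236) and the disc stacks at the far edge. There are three cork blocks: the middle one on the board (236,202), a large one (357,229) and a small one (210,293). I choose the handled board on the dark mat, as the description says.

```bash
cat > h.py <<'E'
import cv2,numpy as np
def locate(c,zp=0.027,out=None,ctr=None):
    K,T=c["mtx"],c["pose"];d=c["depth"];h,w=d.shape
    u,v=np.meshgrid(np.arange(w),np.arange(h))
    ray=np.stack([(u-K[0,2])/K[0,0],-(v-K[1,2])/K[1,1],-np.ones_like(d)],-1)@T[:3,:3].T
    P=T[:3,3]+ray*((zp-T[2,3])/ray[...,2])[...,None]     # on plane zp
    Z=(T[:3,3]+ray*d[...,None])[...,2]
    hsv=cv2.cvtColor(c["image"],cv2.COLOR_RGB2HSV)
    m=((Z>0.014)&(Z<0.08)&(hsv[...,2]>110)&(d>0)).astype(np.uint8)
    if ctr is not None: m&=(np.hypot(P[...,0]-ctr[0],P[...,1]-ctr[1])<0.25).astype(np.uint8)
    m=cv2.morphologyEx(m,cv2.MORPH_OPEN,np.ones((3,3),np.uint8))
    n,l,st,_=cv2.connectedComponentsWithStats(m)
    return m,l,st,P,Z,hsv
E
python3 - <<'E'
from h import *
import pickle
for n in("top","side"):
    c=pickle.load(open(n+".pkl","rb"));px=(215,225) if n=="top" else (270,195)
    m,l,st,P,Z,_=locate(c)
    k=l[px[1],px[0]];b=(l==k).astype(np.uint8);print(n,k,st[k],Z[px[1],px[0]])
    cnt=max(cv2.findContours(b,cv2.RETR_EXTERNAL,cv2.CHAIN_APPROX_NONE)[0],key=cv2.contourArea)[:,0]
    p=P[cnt[:,1],cnt[:,0],:2]; q=p
    for r in range(20):
        A=np.c_[2*q,np.ones(len(q))];s=np.linalg.lstsq(A,(q**2).sum(1),rcond=None)[0]
        o=s[:2];R=np.sqrt(s[2]+o@o);e=np.abs(np.hypot(*(p-o).T)-R);q=p[e<max(.004,.03-.003*r)]
    r=np.hypot(*(p-o).T);hd=(p-o)[(r>.125)&(r<.2)].mean(0);print("centre",o,"R",R,"handle deg",np.degrees(np.arctan2(*hd[::-1])),"maxr",r.max(),len(q))
    if n=="top":
        im=c["image"][:,:,::-1].copy();cv2.drawContours(im,[cnt[:,None]],-1,(0,0,255),1)
        cv2.imwrite("pics/crop.png",cv2.resize(im[120:300,140:340],None,fx=3,fy=3))
E
```

```text
top 17 [ 201  166   74  109 4765] 0.02858227210392217
centre [0.58424626 0.11028855] R 0.0984106859887982 handle deg -158.30812553056325 maxr 0.20834563914956117 189
side 21 [ 207  162   82   69 2918] 0.028305287448689875
centre [0.58299585 0.10859707] R 0.09887182184020679 handle deg -157.78335151309204 maxr 0.20986908123260217 155
```

View pics/crop.png

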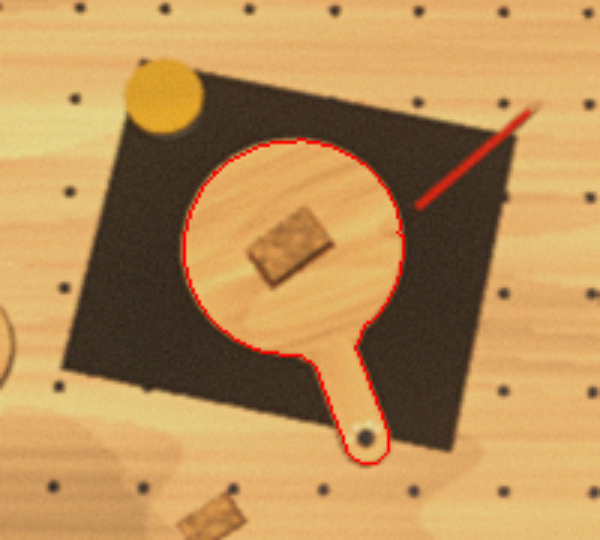

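Board found: centre about (0.584, 0.109), handle at −158°. The crop confirms the single handle and the middle-sized cork block on it. Next I close the fingers, go above the start point and check the path.

```bash
cat >> h.py <<'E'
O=np.array([.5836,.1094]);YAW=np.radians(21.95);Q=[0,.21465,.97669,0]
def rim(t,r=.101):  # t deg clockwise from handle
    a=YAW+np.pi-np.radians(t);return O+r*np.array([np.cos(a),np.sin(a)])
E
python3 - <<'E'
from h import *
from rig import manip
manip.gripper_to(0.0)
manip.movep([*rim(29),.15],Q)
q=[manip.inverse_kinematics([*rim(t),.046],Q) for t in range(29,332,6)]
print([x is None for x in q].count(True)); q=np.array([x for x in q if x is not None]);print(q.min(0),q.max(0))
manip.line_to([*rim(29),.056],v=.1)
manip.pause(.5)
for i in range(5): s=manip.state();print(s["force"],s["eef_pos"]);manip.pause(.05)
print(s["clock"],s["finger_gap"])
c=manip.capture("side");cv2.imwrite("pics/near.png",cv2.resize(c["image"][120:270,150:350,::-1],None,fx=4,fy=4))
E
```

```text
0
[-0.34212193  0.90517874 -0.26554513  1.44824992  0.34190531  0.17590039
  0.33645765] [ 0.03522251  1.05274937 -0.0940313   2.07880398  0.46610202  0.6871557
  0.67357504]
[ 0.4170205  -0.49004582  0.33594769] [0.48342677 0.12179738 0.05608485]
[0.29634142 0.32186959 0.18897407] [0.48338643 0.12177594 0.05603792]
[ 0.17147706 -0.62724355  0.76592892] [0.48339643 0.12177218 0.05603879]
[ 0.24639521  0.62434458 -0.53067472] [0.4833799  0.12179132 0.05600691]
[-0.67944334  0.01607702  1.10558013] [0.48336185 0.12179426 0.05598503]
5.0417 0.005544371231288524
```

View pics/near.png

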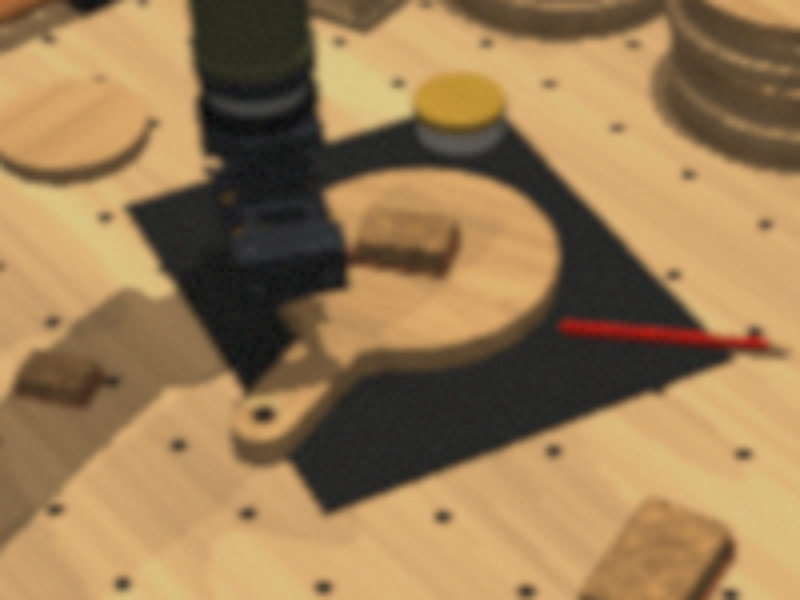

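The closed fingers hover left of the handle root at about (300,320) in the crop, clear of the block and the tin. Next: touch down, then follow the rim under light force control.

```bash
cat > go.py <<'E'
from h import *
from rig import manip
def F(n=4):
    f=[]
    for i in range(n): f.append(manip.state()["force"]); manip.pause(.015)
    return np.mean(f,0)
f0=F(12)
hit=manip.line_to([*rim(29),.042],v=.01,threshold=3)
z=manip.state()["eef_pos"][2];f=F(8)-f0
print("touch",hit,z,f,manip.state()["clock"])
if hit:
    fz=f[2]
    for t in list(range(29,331,6))+[331]:
        z-=np.clip(8e-5*(5-fz),-4e-4,3e-4)
        manip.line_to([*rim(t),z],v=.04)
        f=F()-f0;fz=f[2]
        s=manip.state();print(t,"%.4f %.4f"%(z,s["eef_pos"][2]),f.round(1),round(s["clock"],1))
        if fz>16 or fz<.8 and t>45 or np.hypot(*f[:2])>8: print("STOP",t);break
    else:
        manip.pause(.2)
        manip.line_to([*rim(331),.16],v=.1)
E
python3 go.py
```

```text
touch True 0.045256383411498596 [-2.75467524e-03 -2.19506553e-01  4.78766255e+00] 6.475
29 0.0452 0.0453 [-0.2 -0.1  4.5] 6.8
35 0.0452 0.0451 [-0.8 -1.3  5.6] 7.3
41 0.0452 0.0452 [-0.9 -1.5  5. ] 7.8
47 0.0453 0.0451 [-1.4 -1.8  5.8] 8.2
53 0.0453 0.0452 [-1.2 -1.3  5.4] 8.7
59 0.0453 0.0452 [-1.7 -1.3  5.7] 9.2
65 0.0454 0.0452 [-1.8 -1.5  5.2] 9.7
71 0.0454 0.0452 [-1.9 -1.2  4.9] 10.2
77 0.0454 0.0452 [-2.5 -1.8  5.4] 10.7
83 0.0454 0.0452 [-2.4 -1.3  5.5] 11.1
89 0.0455 0.0452 [-2.3 -1.1  6. ] 11.6
95 0.0456 0.0453 [-2.5 -1.1  5.1] 12.1
101 0.0456 0.0453 [-2.4 -1.   5.2] 12.6
107 0.0456 0.0453 [-2.  -0.9  5. ] 13.1
113 0.0456 0.0453 [-2.6  0.   5.1] 13.6
119 0.0456 0.0453 [-2.  -0.2  5.1] 14.0
125 0.0456 0.0455 [-1.7  0.7  3.9] 14.5
131 0.0455 0.0457 [0.3 0.3 2.9] 15.0
137 0.0453 0.0454 [-0.7  0.6  4.2] 15.5
143 0.0453 0.0454 [-1.4  0.7  4.8] 16.0
149 0.0453 0.0454 [-1.1  1.   4.4] 16.5
155 0.0452 0.0453 [-1.4  1.1  4.7] 16.9
161 0.0452 0.0454 [-1.   1.4  5.2] 17.4
167 0.0452 0.0454 [-0.7  1.5  4.5] 17.9
173 0.0452 0.0454 [-0.   1.1  5.8] 18.4
179 0.0452 0.0454 [-0.6  1.1  4.7]
[... 303 characters left out ...]
22.7
233 0.0454 0.0452 [0.8 1.2 5.5] 23.2
239 0.0454 0.0452 [1.1 1.  5.4] 23.7
245 0.0454 0.0452 [1.  0.6 5.6] 24.2
251 0.0455 0.0452 [0.3 0.  5.4] 24.7
257 0.0455 0.0453 [-0.2 -0.   5.2] 25.2
263 0.0455 0.0453 [-0.2 -0.2  4.7] 25.6
269 0.0455 0.0454 [-0.1  0.8  4.6] 26.1
275 0.0455 0.0454 [-0.3  0.2  4.6] 26.6
281 0.0454 0.0453 [-0.3  0.5  4.4] 27.1
287 0.0454 0.0453 [-0.   0.2  5.1] 27.6
293 0.0454 0.0453 [0.1 0.3 5.2] 28.1
299 0.0454 0.0453 [ 0.2 -0.4  5. ] 28.5
305 0.0454 0.0453 [0.1 0.6 4.3] 29.0
311 0.0453 0.0453 [-0.2  0.6  5.1] 29.5
317 0.0454 0.0452 [0.5 0.4 4.9] 30.0
323 0.0453 0.0452 [-0.1  0.2  4.7] 30.5
329 0.0453 0.0452 [0.3 0.4 5.3] 31.0
331 0.0453 0.0453 [ 1.2 -0.4  4.5] 31.3
```

Run:
```python
from h import *
from rig import manip
import pickle
manip.line_to([.42,.30,.25],v=.25)
manip.pause(.5)
c=manip.capture("top");c0=pickle.load(open("top.pkl","rb"))
for x in(c0,c):
    m,l,st,P,Z,hsv=locate(x);b=(l==l[225,215]).astype(np.uint8)
    cnt=max(cv2.findContours(b,0,cv2.CHAIN_APPROX_NONE)[0],key=cv2.contourArea)[:,0];p=P[cnt[:,1],cnt[:,0],:2]
    q=p
    for r in range(20):
        A=np.c_[2*q,np.ones(len(q))];s=np.linalg.lstsq(A,(q**2).sum(1),rcond=None)[0]
        o=s[:2];R=np.sqrt(s[2]+o@o);e=np.abs(np.hypot(*(p-o).T)-R);q=p[e<max(.004,.03-.003*r)]
    r=np.hypot(*(p-o).T);h=(p-o)[(r>.125)&(r<.2)].mean(0)
    print(o,R,np.degrees(np.arctan2(*h[::-1])))
print(manip.state()["clock"],manip.state()["force"])
cv2.imwrite("pics/end.png",np.hstack([cv2.resize(x["image"][120:300,140:340,::-1],(400,360)) for x in(c0,c)]))
```

```text
[0.58424626 0.11028855] 0.0984106859887982 -158.30812553056325
[0.58406548 0.11019813] 0.09829253969604233 -158.2981374194889
34.675 [ 0.32228966  0.478327   -0.26345467]
```

View pics/end.png

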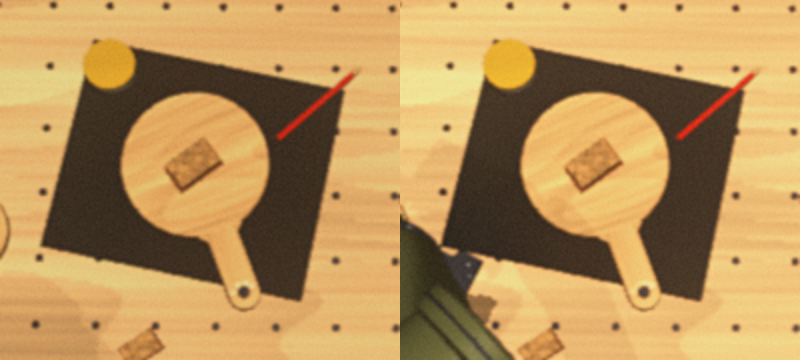

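The before (left) and after (right) views match: board at (595,165) in the right half, block at (593,165), with the tin and pencil in place and the hand clear. I'm handing in.

```bash
python3 -c "
from rig import manip
print(manip.sign_off())"
```

```text
the job is handed in; nothing more can be done
None
```

The fingertips ran clockwise round the rim from one side of the handle to the other at about 5 N, the board stayed within 1 mm of its place, the block, tin and pencil look unmoved, the hand is clear, and the job is handed in (no verdict was returned).

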